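Right the fallen bottle into the finishing caddy and hold the caddy up level

TASK

Stand the fallen orange bottle of finish upright in the empty bay of the wooden caddy, setting it down rather than dropping it, and let go of it. Then pick up the caddy by its red handle, keeping it level, and finish while still holding it steady about 10 cm above the bench with both bottles standing in their bays. Leave the chuck, the turned bowl and the green tin where they are.

Things in the scene. Friction and masses are not known exactly. Their poses are not given: they have to be found in the camera images.
- caddy: Loose light-wood carrying caddy, about 0.4 kg without bottles. Base board 84 mm (x) by 326 mm (y), 10 mm thick. At each end of its y axis a square bay for a bottle; between them, on two upright boards (50 x 12 mm, centred at y = +45 and -45 mm, up to 180 mm high), a red handle bar. The blue bottle stands in the bay at -y, the bay at +y is empty. Origin at the centre of the underside, z up.
- handle (a point): Centre of the red handle bar, 163 mm above the caddy's underside. The bar runs along the caddy's y; it is 24 mm thick (x) and 30 mm tall (z), flat-sided, clear for 78 mm between the uprights. Axes as the caddy's.
- empty_bay (a point): Centre of the floor of the empty bay, at x = 0, y = +125 mm, z = 10 mm in the caddy. The bay is 68 (x) x 64 mm (y) inside, its walls stand 26 mm above its floor. Axes as the caddy's.
- full_bay (a point): The same point of the other bay, at y = -125 mm, where the blue bottle stands.
- fallen_bottle: Orange plastic bottle with a white paper band and a black cap, lying on its side on the bench: 50 x 50 mm square section, straight flat sides from the foot up to 105 mm, then a sloping shoulder and a round cap 24 mm across; 138 mm tall in all, about 0.2 kg. Origin at the centre of its foot, z axis runs from foot to cap. As it lies its y axis points down and its x axis is level.
- standing_bottle: Blue plastic bottle with a white paper band and a white cap, standing loose in its bay, the same size: 50 x 50 mm square section, straight flat sides from the foot up to 105 mm, then a sloping shoulder and a round cap 24 mm across; 138 mm tall in all, about 0.2 kg. Origin at the centre of its foot, z axis runs from foot to cap.
- chuck: Steel lathe chuck, 90 mm across and 70 mm high, standing on the bench; leave it alone. Origin at the centre of its underside.
- turned_bowl: Dark turned wooden bowl, 116 mm across, 50 mm high; leave it alone. Origin at the centre of its underside.
- wax_tin: Green round tin, 68 mm across, 50 mm high; leave it alone. Origin at the centre of its underside.
Mind the look-alikes: they are no part of the job. Of the things that look like the fallen_bottle, take the one that is nearest to the robot's base at the start.

How it is judged:
By the outcome, as a careful person would: the job done as asked, in the order asked, and still so for the second after the job is handed in, while the arm keeps its last pose, push and grip.
It also fails if it takes over 58 s, if anything falls off the work surface, if the arm or the gripper's body presses on something with over 40 N, if the wrist force passes 120 N, or if a joint passes its speed limit or range.

ROBOT

A 6-joint arm with a two-finger parallel gripper is mounted at the origin on the work surface. World frame = base frame: x ahead of the robot, y to its left, z up, the work surface at z = 0. Lengths are in mm, angles in rad, forces in N, time in s.
With the tool pointing down it reaches from about 350 to 975 mm from the base axis. Payload 7.1 kg.
Tool frame: the origin (TCP) lies midway between the tips of the shut fingers; the grasp point (between the pads) lies 19 mm behind it; z points along the fingers, y is the line along which they close (so a half turn about z gives the same grasp; the last joint's range is limited). The gripper opens to 88 mm and grips with 3 to 60 N. Pads are 20 mm wide; open, the fingers measure 115 mm over their backs; the gripper's body (75 mm by 178 mm) begins 61 mm behind the grasp point.
Start: joints at [-1.325, 0.423, 1.63, -0, 1.089, -0.019], TCP at [163.591, -603.194, 222.675] pointing down, gripper open.
Joint ranges: [-3, 3], [-0.9, 2.11], [0.09, 2.58], [-1.31, 4.45], [0.11, 2.69], [-2.54, 2.54]. Speed limits (rad/s): [2.39, 2.39, 3.01, 3.14, 3.14, 3.14].

INTERFACE

Orientations are given as a rotation vector (axis times angle).
In Python, from workcell import ctrl gives the robot as it stands. The module is installed in compiled form; this text tells all that it offers.
- The arm moves only by the tool servo_tool, never from a script. Its argument "increments" is a list of rows, each a list of 7 numbers: the shift along the world's x, y, z in cm, then the turn, a rotation vector about the world's x, y, z in degrees, then the opening, from -1 (shut) to 1 (fully open). A call has 1 to 20 rows; each row is the pose to reach, as a shift and turn from the pose commanded when the call began; what a row does not reach only later rows make up. A row lasts 1/12 s, in which the tool goes at most 41.7 mm and 7.16 degrees, less where a joint would pass 70% of its speed; a pose out of reach is approached as far as the arm can. A call with a gripper value outside its range is refused whole. The fingers move at their own pace and stop on an object; the grip force is fixed at half the most. Time passes only in rows, so rows that repeat a pose let the fingers close. It gives the time, the measured TCP pose, the force, the opening and the grip force at its end, in the units of the state.
- ctrl.get_obs(): the state, without advancing time (a new reading comes with each control period).
- ctrl.get_image(name): name is "scene" or "side" or "wrist"; returns a dict with "image" (480x640x3 uint8, red, green, blue), "fx", "fy", "cx", "cy" (pixels), "extrinsics" (4x4, takes a point from camera to world coordinates); the wrist camera has in their place "tool_from_camera" (4x4, takes a point from camera to tool coordinates, whose origin is the TCP and whose axes are the flange's). Camera axes: x right, y up, looking along -z (the intrinsics and any distortion apply to the point x, -y, -z); pixel columns grow to the right and rows downward; lengths in mm; the calibration is good to about 2 mm. The wrist camera is an equidistant fisheye: a pixel r from the principal point sees the ray r / f radians off the axis. A picture is of the moment at which its call begins: read the wrist's pose just before it. There is no depth.
- ctrl.close_job(): hands the job in; it is judged then, once.
The state is a dict: "t": time; "qpos": joint angles; "qvel": joint speeds; "joint_torque": joint torques, N m; "ee_pos": TCP position; "orientation": TCP orientation; "ft_force": force on the tool from outside, world axes, zero at the start; "moment": the same for the moment, N m; "width": finger opening in mm; "grasp_force": force on a finger pad.
Only numpy, scipy, OpenCV 4.12 (cv2) and the standard library are available. Lean on these libraries where they do the work, as an engineer would, in place of code of your own. Each camera call takes 0.05 s, during which the arm holds its last target. There are 200 camera calls.

## Working session

There is one attempt and no reset: what is moved stays moved. The work goes in short steps, Python scripts to look and compute and a tool call to move; the robot and the scene stay as the last step left them, time stands still between calls to the robot, and variables do not carry over. Pictures are saved under pics/ and viewed, at most 10 in all, crops included, and the job is handed in when it is done.

Besides the shell and the picture viewer there is one more tool, called after "Call:" as name([rows], argument=value, ...), one row to a line, values as JSON. servo_tool: Moves the arm, as the interface text tells. Its arguments: {"type":"object","properties":{"increments":{"type":"array","items":{"type":"array","items":{"type":"number"}}}},"required":["increments"]}

```bash
mkdir -p pics; cat > h.py <<'E'
import numpy as np, cv2, pickle
from workcell import ctrl
from scipy.spatial.transform import Rotation as R
def grab(name,fn):
    o=ctrl.get_obs(); d=ctrl.get_image(name); d['obs']=o
    cv2.imwrite('pics/'+fn+'.png',d['image'][:,:,::-1]); pickle.dump(d,open('pics/'+fn+'.pkl','wb')); return d
def load(fn): return pickle.load(open('pics/'+fn+'.pkl','rb'))
def ray(d,u,v):
    x=(u-d['cx'])/d['fx']; y=(v-d['cy'])/d['fy']
    if 'extrinsics' in d: T=np.array(d['extrinsics']); r=np.array([x,-y,-1.])
    else:
        o=d['obs']; W=np.eye(4); W[:3,:3]=R.from_rotvec(o['orientation']).as_matrix(); W[:3,3]=o['ee_pos']
        T=W@np.array(d['tool_from_camera']); t=np.hypot(x,y); s=np.sin(t)/max(t,1e-9)
        r=np.array([x*s,-y*s,-np.cos(t)])
    return T[:3,3],T[:3,:3]@r
def onz(d,u,v,z):
    p,r=ray(d,u,v); return p+r*(z-p[2])/r[2]
E
python3 - <<'E'
from h import *
a=grab('scene','s0');b=grab('side','d0');c=grab('wrist','w0')
for d in(a,b): print(d['fx'],d['cx'],d['cy'],np.round(d['extrinsics'],2).tolist(),[k for k in d])
print(c['fx'],np.round(c['tool_from_camera'],3).tolist(),c['obs']['ee_pos'],c['obs']['orientation'])
E
```

```text
617.0773182888684 321.3410270728586 239.97355074726602 [[-0.43, -0.76, 0.48, 1256.84], [0.9, -0.36, 0.24, 461.32], [-0.01, 0.54, 0.84, 1233.34], [0.0, 0.0, 0.0, 1.0]] ['image', 'fx', 'fy', 'cx', 'cy', 'extrinsics', 'obs']
516.1791477841181 316.3866618609653 237.06927233784245 [[-0.97, 0.19, -0.16, 404.33], [-0.25, -0.76, 0.61, 920.88], [-0.01, 0.63, 0.78, 1110.63], [0.0, 0.0, 0.0, 1.0]] ['image', 'fx', 'fy', 'cx', 'cy', 'extrinsics', 'obs']
371.64829954431775 [[-0.0, 0.961, 0.275, 74.464], [1.0, -0.0, 0.001, -0.055], [0.001, 0.275, -0.961, -161.663], [0.0, 0.0, 0.0, 1.0]] [ 163.47092167 -602.74668518  221.99636448] [-3.11279957e+00 -4.14516954e-01  2.30317495e-04]
```

View pics/s0.png

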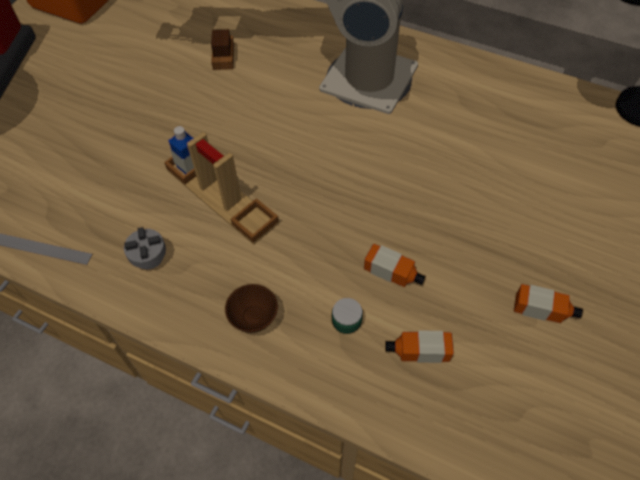

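View pics/d0.png

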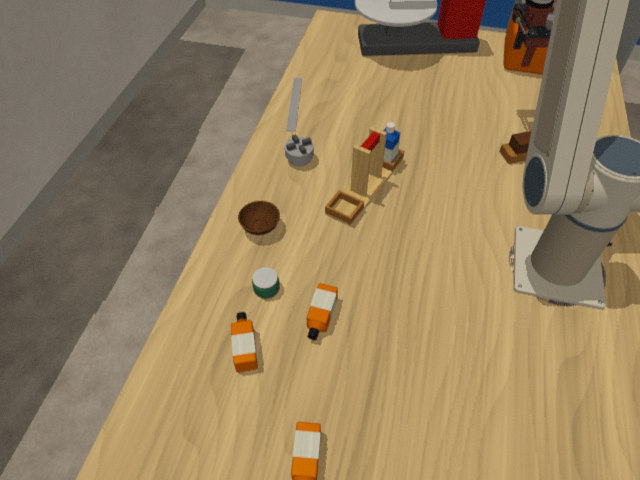

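The scene view shows three orange bottles lying down: (395,265), (548,303) and (425,346). In the side view they are at (321,310), (306,450) and (244,345). The caddy's empty bay is at scene (255,220), the red handle at (210,151) and the blue bottle at (182,150). I'll measure these now.

```bash
python3 - <<'E'
from h import *
s=load('s0');d=load('d0')
for n,L in(('s',[(395,265),(548,303),(425,346)]),('d',[(321,310),(306,450),(244,345)])):
    for p in L: q=onz(s if n=='s' else d,*p,25); print(n,p,q.round()[:2],np.hypot(*q[:2]).round())
def comps(im,lo,hi,amin):
    m=cv2.inRange(cv2.cvtColor(im,cv2.COLOR_RGB2HSV),lo,hi); n,l,st,c=cv2.connectedComponentsWithStats(m)
    return [(l==i,st[i],c[i]) for i in range(1,n) if st[i,4]>amin]
def tri(u,v):
    p,r=ray(s,*u);q,t=ray(d,*v); A=np.stack([r,-t],1); k=np.linalg.lstsq(A,q-p,rcond=None)[0]
    a=p+k[0]*r;b=q+k[1]*t; return ((a+b)/2).round(1),np.linalg.norm(a-b).round(1)
for n,x in(('s',s),('d',d)):
    for nm,lo,hi in(('red',(0,200,90),(4,255,255)),('red2',(176,200,90),(180,255,255)),('orange',(5,220,150),(14,255,255)),('blue',(105,150,60),(125,255,255))):
        for m,st,c in comps(x['image'],lo,hi,15): print(n,nm,st,c.round(1))
im=np.hstack([cv2.resize(s['image'][130:300,150:450],None,fx=2.6,fy=2.6,interpolation=3)])
cv2.imwrite('pics/c1.png',im[:,:,::-1])
E
```

```text
s (395, 265) [556. 300.] 632.0
s (548, 303) [504. 636.] 811.0
s (425, 346) [712. 429.] 831.0
d (321, 310) [563. 295.] 635.0
d (306, 450) [512. 619.] 803.0
d (244, 345) [712. 429.] 832.0
s red [196 140  26  21 222] [208.7 149.7]
s blue [170 136  21  22 219] [179.  144.9]
d red [ 443    0   42   38 1089] [463.  18.]
d red [438   3   6  24  36] [440.6  13.8]
d red [362 132  18  17 157] [371.2 140.3]
d orange [514  24   4  10  33] [515.3  28.2]
d orange [307 317  20  13  79] [315.3 323.8]
d orange [292 475   9   5  30] [296.  476.9]
d orange [302 476  14   4  35] [307.9 477.6]
d blue [281   0  74  10 353] [328.4   2.7]
d blue [431   0  10  19  50] [436.9  10.2]
d blue [481   0  34  28 693] [497.   12.7]
d blue [386 131  13  18 172] [391.8 139.4]
```

View pics/c1.png

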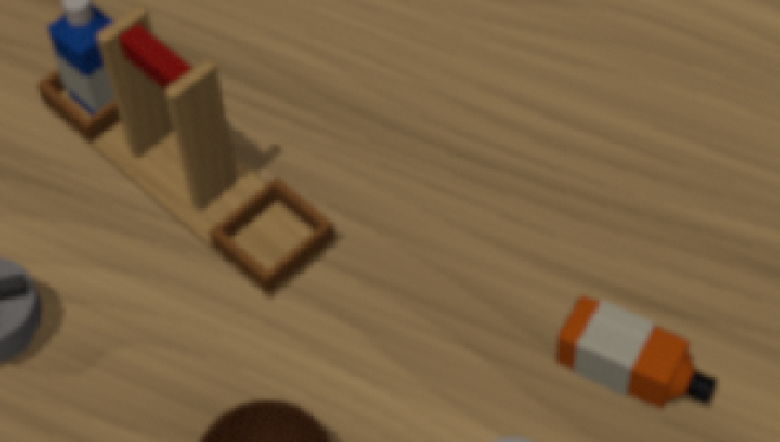

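The crop confirms the choice. The bottle at scene (395,265) is nearest to the base at 632 mm, against 811 and 831 mm for the other two. It has a white band and its black cap at the lower right. Next I'll get rough poses for it and the caddy.

```bash
python3 - <<'E'
from h import *
s=load('s0');d=load('d0')
C=lambda x,y:(x/2.6+150-.3,y/2.6+130-.3)
def P(n,p,z): print(n,onz(s,*C(*p),z).round())
for p in[(277,180),(335,232),(270,292),(212,236)]: P('rim',p,36)
print('handle top centre',onz(s,208.7,149.7,176).round(),onz(d,371.2,140.3,176).round())
P('cap',(704,388),25);
for p in [(586,298),(690,345),(665,403)]: P('bt',p,50)
for p in [(558,362),(655,405)]: P('b0',p,0)
print('blue cap',onz(s,180,132,138).round(),onz(d,391,127,148).round())
for n,p in(('chuck',(145,248)),('bowl',(251,308)),('tin',(347,315))):print(n,onz(s,*p,45).round())
o=ctrl.get_obs();print(R.from_rotvec(o['orientation']).as_matrix().round(3))
E
```

```text
rim [534. -69.  36.]
rim [563.   7.  36.]
rim [644. -15.  36.]
rim [614. -92.  36.]
handle top centre [ 544. -169.  176.] [ 539. -170.  176.]
cap [566. 365.  25.]
bt [540. 242.  50.]
bt [546. 341.  50.]
bt [607. 342.  50.]
b0 [582. 237.   0.]
b0 [585. 330.   0.]
blue cap [ 500. -283.  138.] [ 499. -274.  148.]
chuck [ 768. -227.   45.]
bowl [798.  64.  45.]
tin [725. 256.  45.]
[[ 0.965  0.262 -0.   ]
 [ 0.262 -0.965  0.001]
 [ 0.    -0.001 -1.   ]]
```

```bash
cat > wr.py <<'E'
from h import *
def wrist(Rt,j1,s):
    M=(R.from_euler('y',-s,degrees=True)*R.from_euler('z',-j1,degrees=True)).as_matrix()@Rt@R.from_euler('z',-90,degrees=True).as_matrix()
    return R.from_matrix(M).as_euler('ZYZ',degrees=True)  # j5 in 0..180
def pose(h,a,up,sg):  # up: bottle upright? h heading of e
    e=np.array([np.cos(np.radians(h)),np.sin(np.radians(h)),0]);k=np.array([0,0,1.]);a=np.radians(a)
    if up: z=e*np.cos(a)-k*np.sin(a);x=sg*(k*np.cos(a)+e*np.sin(a))
    else: z=-k*np.cos(a)-e*np.sin(a);x=sg*(e*np.cos(a)-k*np.sin(a))
    return np.stack([x,np.cross(z,x),z],1)
if __name__=='__main__':
  o=ctrl.get_obs();q=np.degrees(o['qpos']);print(q.round(1),wrist(R.from_rotvec(o['orientation']).as_matrix(),q[0],q[1]+q[2]).round(1))
  for sg in(1,-1):
   for a in(20,30,40):
    for nm,h,up,j1,s in(('lie',88,0,29,117),('flip',88,1,29,117),('mid',160,1,10,117),('-y',250,1,8,117),('-x',160,1,-8,117)):
      print(sg,a,nm,wrist(pose(h,a,up,sg),j1,s).round(),wrist(pose(h,a,up,sg),j1,s-10).round())
E
python3 wr.py
```

```text
[-75.9  24.3  93.4  -0.   62.4  -1.1] [-0.  62.4 -1.1]
1 20 lie [-18.  74.  38.] [-17.  84.  34.]
1 20 flip [ 84.  54. -19.] [77. 56. -7.]
1 20 mid [ 35. 125. -57.] [ 40. 133. -49.]
1 20 -y [ -59.  104. -144.] [ -61.  109. -153.]
1 20 -x [ 15. 132. -76.] [ 18. 141. -72.]
1 30 lie [-26.  81.  39.] [-25.  90.  35.]
1 30 flip [ 72.  51. -12.] [65. 55. -0.]
1 30 mid [ 29. 116. -60.] [ 32. 125. -54.]
1 30 -y [ -51.   98. -143.] [ -52.  104. -151.]
1 30 -x [ 12. 122. -77.] [ 14. 132. -75.]
1 40 lie [-33.  87.  40.] [-34.  95.  35.]
1 40 flip [59. 50. -4.] [53. 56.  6.]
1 40 mid [ 24. 107. -62.] [ 25. 117. -58.]
1 40 -y [ -43.   92. -142.] [ -43.   99. -149.]
1 40 -x [ 10. 112. -78.] [ 11. 122. -76.]
-1 20 lie [ -18.   74. -142.] [ -17.   84. -146.]
-1 20 flip [ 84.  54. 161.] [ 77.  56. 173.]
-1 20 mid [ 35. 125. 123.] [ 40. 133. 131.]
-1 20 -y [-59. 104.  36.] [-61. 109.  27.]
-1 20 -x [ 15. 132. 104.] [ 18. 141. 108.]
-1 30 lie [ -26.   81. -141.] [ -25.   90. -145.]
-1 30 flip [ 72.  51. 168.] [ 65.  55. 180.]
-1 30 mid [ 29. 116. 120.] [ 32. 125. 126.]
-1 30 -y [-51.  98.  37.] [-52. 104.  29.]
-1 30 -x [ 12. 122. 103.] [ 14. 132. 105.]
-1 40 lie [ -33.   87. -140.] [ -34.   95. -145.]
-1 40 flip [ 59.  50. 176.] [  53.   56. -174.]
-1 40 mid [ 24. 107. 118.] [ 25. 117. 122.]
-1 40 -y [-43.  92.  38.] [-43.  99.  31.]
-1 40 -x [ 10. 112. 102.] [ 11. 122. 104.]
```

Call:
servo_tool([
  [36,49,16,0,0,55,1],
  [36,49,16,0,0,55,1],
  [36,49,16,0,0,55,1],
  [36,49,16,0,0,55,1],
  [36,49,16,0,0,55,1],
  [36,49,16,0,0,55,1],
  [36,49,16,0,0,55,1],
  [36,49,16,0,0,55,1],
  [36,49,16,0,0,55,1],
  [36,49,16,0,0,55,1],
  [36,49,16,0,0,55,1],
  [36,49,16,0,0,55,1],
  [36,49,16,0,0,55,1],
  [36,49,16,0,0,55,1],
  [36,49,16,0,0,55,1],
  [36,49,16,0,0,55,1],
  [36,49,16,0,0,55,1],
  [36,49,16,0,0,55,1],
  [36,49,16,0,0,55,1],
])

```text
t: 1.73
ee_pos: [522.5, -114.1, 381.9]
orientation: [-2.571, -1.804, 0.002]
ft_force: [-0.7, -0.8, -0.4]
width: 88.1
grasp_force: 0.0
```

```bash
python3 -c "
from h import *
grab('wrist','w1')"
```

```text
(no output)
```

View pics/w1.png

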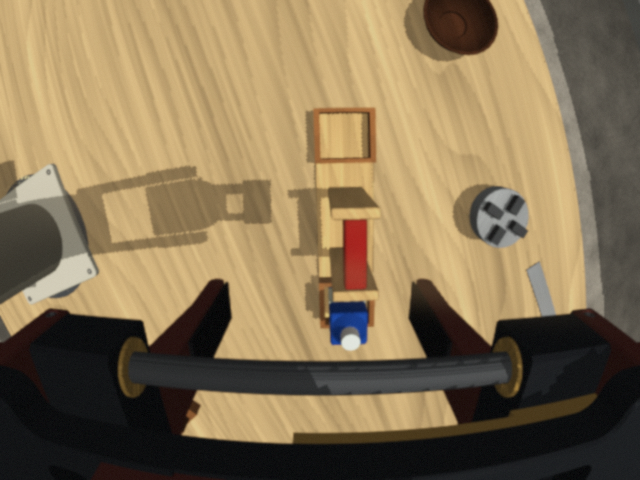

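The wrist view shows the caddy nearly aligned with the image. The bay's outer rim corners are at about (314,109), (376,108), (376,162) and (315,162). The red bar is at (355,254) and the blue bottle's cap at (350,342).

```bash
python3 - <<'E'
from h import *
w=load('w1');im=w['image'];h=cv2.cvtColor(im,cv2.COLOR_RGB2HSV)
c=[onz(w,*p,36)[:2] for p in[(314,109),(376,108),(376,162),(315,162)]]
print(np.round(c),np.mean(c,0).round(1))
m=cv2.inRange(h,(0,180,90),(6,255,255))|cv2.inRange(h,(174,180,90),(180,255,255))
m[:200]=0;m[310:]=0;m[:,:320]=0;m[:,400:]=0
r=cv2.minAreaRect(cv2.findNonZero(m));b=cv2.boxPoints(r)
q=np.array([onz(w,*p,178)[:2] for p in b]);print(b.round(),q.round(1),q.mean(0).round(1))
for i in range(4):
    v=q[(i+1)%4]-q[i];print(np.linalg.norm(v).round(),np.degrees(np.arctan2(v[1],v[0])).round(1))
print(onz(w,350,341,148).round(), w['obs']['ee_pos'].round())
E
```

```text
[[554.  -1.]
 [633. -27.]
 [609. -97.]
 [530. -70.]] [581.4 -48.6]
[[344. 220.]
 [365. 220.]
 [365. 288.]
 [344. 288.]] [[ 542.5 -126.9]
 [ 562.6 -134.1]
 [ 539.9 -204.8]
 [ 518.7 -197. ]] [ 540.9 -165.7]
21.0 -19.6
74.0 -107.8
23.0 159.7
74.0 71.2
[ 501. -280.  148.] [ 523. -114.  382.]
```

Call:
servo_tool([
  [4,34,-5,0,0,18,1],
  [4,34,-5,0,0,18,1],
  [4,34,-5,0,0,18,1],
  [4,34,-5,0,0,18,1],
  [4,34,-5,0,0,18,1],
  [4,34,-5,0,0,18,1],
  [4,34,-5,0,0,18,1],
  [4,34,-5,0,0,18,1],
  [4,34,-5,0,0,18,1],
  [4,34,-5,0,0,18,1],
  [4,34,-5,0,0,18,1],
])

```text
t: 2.7
ee_pos: [563.4, 225.6, 332.1]
orientation: [-2.257, -2.186, 0.003]
ft_force: [0.2, -1.1, -0.0]
width: 88.1
grasp_force: 0.0
```

```bash
python3 -c "
from h import *
grab('wrist','w2')"
```

```text
(no output)
```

View pics/w2.png

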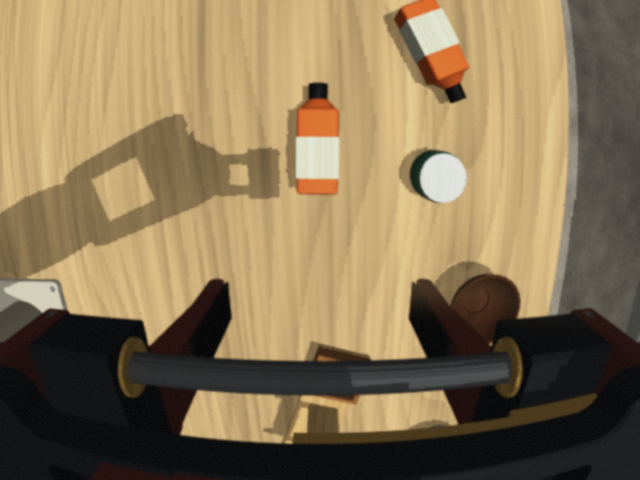

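The bottle lies nearly straight in this view. Its top-face corners at the foot are at (296,193) and (338,193), the shoulder is at about row 108, and the cap tip is at (318,84).

```bash
python3 - <<'E'
from h import *
w=load('w2');h=cv2.cvtColor(w['image'],cv2.COLOR_RGB2HSV)
def edges(m,row): x=np.flatnonzero(m[row,260:380])+260; return x.min(),x.max()+1
m=cv2.inRange(h,(3,150,100),(18,255,255))
L=[]
for row in(120,130,188):
    a,b=edges(m,row); A,B=onz(w,a,row,50),onz(w,b,row,50); print(row,a,b,A.round(1),B.round(1)); L.append((A+B)/2)
v=L[2]-L[0];print('heading',np.degrees(np.arctan2(-v[1],-v[0])))
col=np.flatnonzero(m[:,317][90:210])+90;print(col.min(),col.max()+1,onz(w,317,col.max()+1,50).round(1))
for r in range(180,202,2):print(r,w['image'][r,317],end=' ')
print(onz(w,318,84,25).round(1))
E
```

```text
120 297 339 [538.5 325.3  50. ] [587.8 323.7  50. ]
130 297 339 [538.1 313.4  50. ] [587.5 311.7  50. ]
188 297 338 [535.3 243.8  50. ] [584.5 242.2  50. ]
heading 87.71183449368527
98 194 [559.1 235.6  50. ]
180 [220 121  63] 182 [219 114  53] 184 [220 116  54] 186 [220 117  56] 188 [220 117  56] 190 [218 114  55] 192 [205 104  52] 194 [175 117  73] 196 [186 157 108] 198 [189 162 113] 200 [189 161 114] [564.5 371.6  25. ]
```

Call:
servo_tool([
  [0,11.6,-20,-25,1,0,1],
  [0,11.6,-20,-25,1,0,1],
  [0,11.6,-20,-25,1,0,1],
  [0,11.6,-20,-25,1,0,1],
  [0,11.6,-20,-25,1,0,1],
  [0,11.6,-20,-25,1,0,1],
  [0,11.6,-20,-25,1,0,1],
  [0,10.8,-24,-25,1,0,1],
  [0,9.5,-27,-25,1,0,1],
  [-0.1,8.5,-29,-25,1,0,1],
  [-0.1,8.5,-29,-25,1,0,1],
  [-0.1,8.5,-29,-25,1,0,1],
  [-0.1,8.5,-29,-25,1,0,1],
])

```text
t: 3.83
ee_pos: [564.7, 311.8, 45.6]
orientation: [2.018, 1.95, -0.445]
ft_force: [0.1, -0.5, -0.2]
width: 87.8
grasp_force: 0.0
```

```bash
python3 -c "
from h import *
o=ctrl.get_obs();Q=R.from_rotvec(o['orientation']).as_matrix();print(o['ee_pos'],Q[:,2],(o['ee_pos']-19*Q[:,2]),np.degrees(o['qpos']).round())
w=grab('wrist','w3')"
```

```text
[564.695176   311.77595068  45.62741875] [-0.01463265 -0.42052926 -0.90716097] [564.97319643 319.76600667  62.86347716] [ 37.  46.  85. -21.  67.  50.]
```

View pics/w3.png

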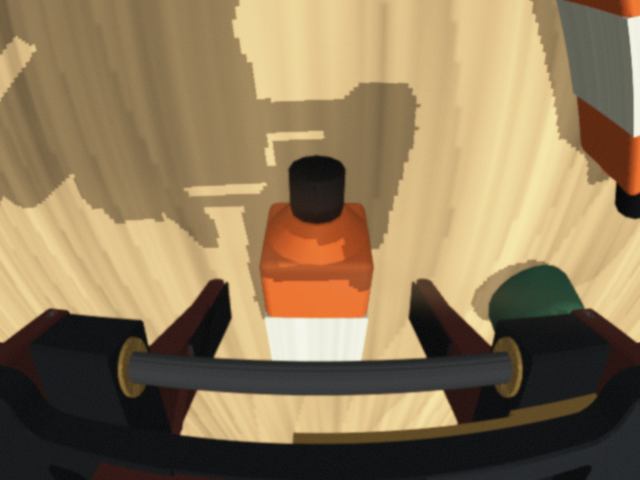

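The bottle (columns 262–372) sits centred between the fingertips (230 and 411), and the other objects are clear. I'll go down and close.

Call:
servo_tool([
  [-0.1,-0.5,-1.6,0,0,0,1],
  [-0.2,-1.2,-3.3,0,0,0,1],
  [-0.2,-1.2,-3.3,0,0,0,1],
  [-0.2,-1.2,-3.3,0,0,0,1],
  [-0.2,-1.2,-3.3,0,0,0,-1],
  [-0.2,-1.2,-3.3,0,0,0,-1],
  [-0.2,-1.2,-3.3,0,0,0,-1],
  [-0.2,-1.2,-3.3,0,0,0,-1],
  [-0.2,-1.2,-3.3,0,0,0,-1],
  [-0.2,-1.2,-3.3,0,0,0,-1],
  [-0.2,-1.2,-3.3,0,0,0,-1],
  [-0.2,-1.2,-3.3,0,0,0,-1],
  [-0.2,-1.2,-3.3,0,0,0,-1],
  [-0.2,-1.2,-3.3,0,0,0,-1],
])

```text
t: 5.05
ee_pos: [560.9, 300.0, 9.9]
orientation: [2.015, 1.952, -0.45]
ft_force: [2.2, 1.4, 3.5]
width: 49.7
grasp_force: 30.0
```

Gripped at 49.7 mm and 30 N. I'll work out the turn and the shifts for the flip and the placing.

```bash
cat > goal.py <<'E'
from h import *
def bottle_up(yaw=-18.7):
    o=ctrl.get_obs();Q=R.from_rotvec(o['orientation']).as_matrix();return o,Q
E
python3 - <<'E'
from h import *; import json
o=ctrl.get_obs();Q=R.from_rotvec(o['orientation']).as_matrix()
y=Q[:,1]; e=np.cross([0,0,1],y);e=-e if e[1]<0 else e; e/=np.linalg.norm(e)
B=np.stack([np.cross([0,0,-1.],e),[0,0,-1.],e],1)  # bottle axes now: y down, z=e
ps=np.radians(161.3);ep=np.array([np.cos(ps),np.sin(ps),0]);k=np.array([0,0,1.])
# bottle y (down) -> flips to +e'  (down -> e when e->up)
B2=np.stack([np.cross(ep,k),ep,k],1)
D=B2@B.T; print('turn deg',np.degrees(R.from_matrix(D).as_rotvec()).round(1),'y tilt',y.round(3))
foot=np.array([559.5,236,25]); off=D@(foot-o['ee_pos']); print('foot rel TCP after',off.round(1))
print('TCP goal (foot in bay)',(np.array([581,-47.6,10])-off).round(1))
print('total shift cm',((np.array([581,-47.6,10])-off-o['ee_pos'])/10).round(2))
json.dump({'D':D.tolist(),'off':off.tolist()},open('g.json','w'))
E
```

```text
turn deg [78.2 54.2 56.7] y tilt [ 0.999 -0.032 -0.003]
foot rel TCP after [ 14.5  -4.2 -64. ]
TCP goal (foot in bay) [566.5 -43.4  74. ]
total shift cm [  0.56 -34.34   6.41]
```

Call:
servo_tool([
  [0,0,4,0,0,0,-1],
  [0,0,8,0,0,0,-1],
  [0,0,12,0,0,0,-1],
  [0,-1,16,5,3.5,3.6,-1],
  [0,-4,20,78.2,54.2,56.7,-1],
  [0,-8,22,78.2,54.2,56.7,-1],
  [0,-8,22,78.2,54.2,56.7,-1],
  [0,-8,22,78.2,54.2,56.7,-1],
  [0,-8,22,78.2,54.2,56.7,-1],
  [0,-8,22,78.2,54.2,56.7,-1],
  [0,-8,22,78.2,54.2,56.7,-1],
  [0,-8,22,78.2,54.2,56.7,-1],
  [0,-8,22,78.2,54.2,56.7,-1],
  [0,-8,22,78.2,54.2,56.7,-1],
  [0,-8,22,78.2,54.2,56.7,-1],
  [0,-8,22,78.2,54.2,56.7,-1],
  [0,-8,22,78.2,54.2,56.7,-1],
  [0,-8,22,78.2,54.2,56.7,-1],
  [0,-8,22,78.2,54.2,56.7,-1],
  [0,-8,22,78.2,54.2,56.7,-1],
])

```text
t: 6.72
ee_pos: [559.9, 219.5, 226.1]
orientation: [-0.324, -1.981, -0.204]
ft_force: [-0.1, 0.0, -2.1]
width: 49.9
grasp_force: 30.0
```

```bash
python3 -c "
from h import *
o=ctrl.get_obs();print(o['ee_pos'],R.from_rotvec(o['orientation']).as_matrix().round(3),np.degrees(o['qpos']).round())"
```

```text
[559.94864359 219.54642468 226.11499496] [[-0.395  0.317 -0.862]
 [ 0.134  0.948  0.287]
 [ 0.909 -0.002 -0.418]] [  8.  53.  66.  28. 121. -62.]
```

Call:
servo_tool([
  [0.6,-26.3,-5,0,0,0,-1],
  [0.6,-26.3,-5,0,0,0,-1],
  [0.6,-26.3,-5,0,0,0,-1],
  [0.6,-26.3,-5,0,0,0,-1],
  [0.6,-26.3,-5,0,0,0,-1],
  [0.6,-26.3,-5,0,0,0,-1],
  [0.6,-26.3,-5,0,0,0,-1],
  [0.6,-26.3,-5,0,0,0,-1],
  [0.6,-26.3,-5,0,0,0,-1],
  [0.6,-26.3,-5,0,0,0,-1],
  [0.6,-26.3,-5,0,0,0,-1],
])

```text
t: 7.63
ee_pos: [566.7, -41.6, 180.2]
orientation: [-0.323, -1.989, -0.204]
ft_force: [0.0, 0.1, -2.0]
width: 49.6
grasp_force: 30.0
```

```bash
python3 - <<'E'
from h import *
a=grab('scene','s4');b=grab('side','d4')
A=cv2.resize(a['image'][60:280,110:330],(400,400),interpolation=3);B=cv2.resize(b['image'][60:260,260:460],(400,400),interpolation=3)
cv2.imwrite('pics/c4.png',np.hstack([A,B])[:,:,::-1]);print(np.degrees(ctrl.get_obs()['qpos']).round())
E
```

```text
[-10.  56.  65.   9. 123. -81.]
```

View pics/c4.png

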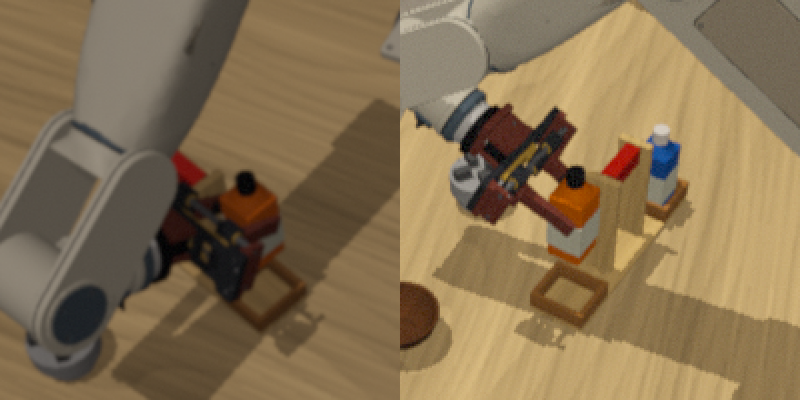

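The left half (scene) and right half (side) show the bottle upright above the bay, with foot corners at side pixels of about (334,185), (349,192) and (360,179). Before lowering I'll check the foot's offset from the bay.

```bash
python3 - <<'E'
from h import *
b=load('d4');o=b['obs']
P=[onz(b,*p,o['ee_pos'][2]-64)[:2] for p in[(334,185),(349,192),(360,179)]]
print(np.round(P,1),'foot centre',((P[0]+P[2])/2).round(1))
# rim corners from the side picture, z=36
q=[((u-400)/2+260,v/2+60) for u,v in[(531,294),(582,326),(607,289),(557,264)]]
C=[onz(b,*p,36)[:2] for p in q];print(np.round(C),'bay',np.mean(C,0).round(1))
print('expected foot',(o['ee_pos']+[14.5,-4.2,-64]).round(1))
E
```

```text
[[610.9 -37.1]
 [566.3 -21.5]
 [547.7 -76.5]] foot centre [579.3 -56.8]
[[631. -25.]
 [549.  15.]
 [530. -60.]
 [609. -90.]] bay [579.5 -39.9]
expected foot [581.3 -45.8 116.1]
```

```bash
python3 - <<'E'
from h import *
b=load('d4');I=cv2.resize(b['image'][135:230,315:395],None,fx=6,fy=6,interpolation=cv2.INTER_CUBIC)
cv2.imwrite('pics/c5.png',I[:,:,::-1])
E
```

```text
(no output)
```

View pics/c5.png

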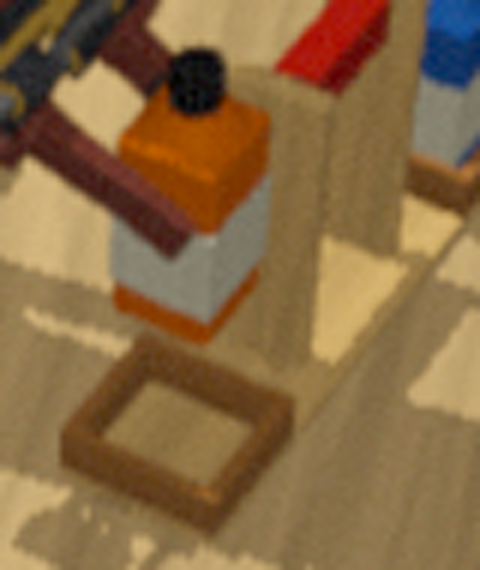

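```bash
python3 - <<'E'
from h import *
b=load('d4');o=b['obs'];f=lambda p,z:onz(b,(p[0]+.5)/6+315-.5,(p[1]+.5)/6+135-.5,z)[:2]
cx=np.array([.947,-.321]);cy=np.array([.321,.947])
L=lambda P,c:[(round(float((p-c)@cx),1),round(float((p-c)@cy),1)) for p in P]
c=np.array([581,-47.6])
print('foot',L([f(p,o['ee_pos'][2]-64) for p in[(114,305),(205,342),(260,283)]],c))
print('rim',L([f(p,36) for p in[(62,432),(208,494),(295,403),(145,340)]],c))
print('hand',L([f((x,y),178) for x,y in[(278,70),(335,92)]],c))
E
```

```text
foot [(25.1, 21.5), (-20.9, 19.0), (-22.8, -25.9)]
rim [(42.0, 37.3), (-35.0, 33.1), (-40.1, -37.8), (40.7, -34.3)]
hand [(10.2, -91.3), (-18.6, -92.4)]
```

The foot is within about 3 mm of the bay's centre, against a clearance of 7–9 mm. I'll lower with a small +y trim.

Call:
servo_tool([
  [0.05,0.15,-2,0,0,0,-1],
  [0.05,0.15,-4,0,0,0,-1],
  [0.05,0.15,-6,0,0,0,-1],
  [0.05,0.15,-7.5,0,0,0,-1],
  [0.05,0.15,-8.7,0,0,0,-1],
  [0.05,0.15,-9.5,0,0,0,-1],
  [0.05,0.15,-9.8,0,0,0,-1],
  [0.05,0.15,-9.8,0,0,0,-1],
  [0.05,0.15,-9.8,0,0,0,-1],
])

```text
t: 8.48
ee_pos: [567.4, -41.8, 82.0]
orientation: [-0.325, -1.988, -0.206]
ft_force: [-0.6, 0.7, -1.2]
width: 50.3
grasp_force: 30.0
```

Call:
servo_tool([
  [0,0,-0.15,0,0,0,-1],
  [0,0,-0.3,0,0,0,-1],
  [0,0,-0.4,0,0,0,-1],
  [0,0,-0.4,0,0,0,-1],
])

```text
t: 8.82
ee_pos: [567.2, -41.7, 77.9]
orientation: [-0.325, -1.988, -0.206]
ft_force: [-0.7, -0.3, -2.4]
width: 49.8
grasp_force: 30.0
```

Call:
servo_tool([
  [0,0,-0.1,0,0,0,-1],
  [0,0,-0.2,0,0,0,-1],
  [0,0,-0.3,0,0,0,-1],
  [0,0,-0.3,0,0,0,-1],
])

```text
t: 9.15
ee_pos: [567.3, -41.7, 75.8]
orientation: [-0.324, -1.987, -0.206]
ft_force: [-0.0, 0.6, 4.7]
width: 49.7
grasp_force: 30.0
```

The foot is down on the bay floor, with the force changing from -2 to +5 N. I'll let go and back out along the tool axis.

Call:
servo_tool([
  [0,0,0,0,0,0,0.3],
  [0,0,0,0,0,0,0.65],
  [0,0,0,0,0,0,0.65],
  [0,0,0,0,0,0,0.65],
  [0,0,0,0,0,0,0.65],
  [0,0,0,0,0,0,0.65],
  [1,-0.35,0.5,0,0,0,0.65],
  [2.6,-0.9,1.3,0,0,0,0.65],
  [4.3,-1.5,2.1,0,0,0,0.65],
  [6,-2.1,3,0,0,0,0.65],
  [7.7,-2.6,3.8,0,0,0,0.65],
  [8.6,-2.9,4.3,0,0,0,0.65],
  [8.6,-2.9,4.3,0,0,0,0.65],
])

```text
t: 10.23
ee_pos: [654.7, -71.3, 118.4]
orientation: [-0.325, -1.991, -0.206]
ft_force: [0.2, 0.2, -0.8]
width: 72.4
grasp_force: 0.0
```

```bash
python3 - <<'E'
from h import *
o=ctrl.get_obs();Q=R.from_rotvec(o['orientation']).as_matrix();print(Q.round(3),np.degrees(o['qpos']).round())
a=grab('side','d6')
z=np.stack([0,0,-1.]);x=np.array([.321,.947,0]) 
for x in(x,-x):
  G=np.stack([x,np.cross(z,x),z],1);print(np.degrees(R.from_matrix(G@Q.T).as_rotvec()).round(1))
B=cv2.resize(a['image'][80:240,290:450],(560,560),interpolation=3)
cv2.imwrite('pics/c6.png',B[:,:,::-1])
E
```

```text
[[-0.404  0.318 -0.858]
 [ 0.136  0.948  0.288]
 [ 0.905 -0.    -0.426]] [-11.  68.  46.   9. 130. -81.]
[-63.8 -31.7 -79.6]
[ 31.6 -63.8  79.3]
```

View pics/c6.png

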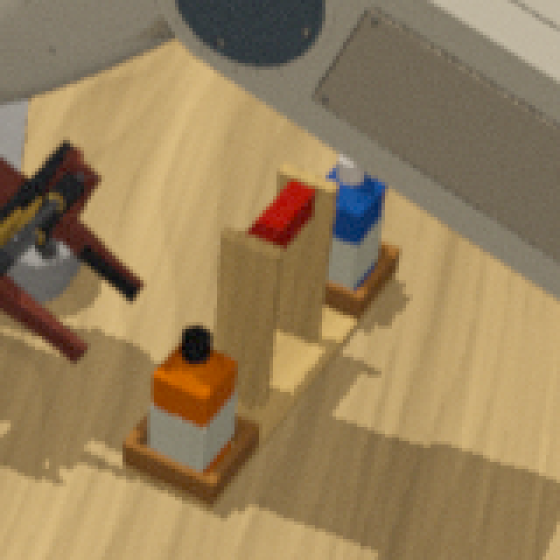

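The orange bottle stands in its bay and the gripper is clear. I'll go up, turn the tool down with its y across the bar, and hover over the handle.

Call:
servo_tool([
  [1,0,4,0,0,0,1],
  [1,0,8,0,0,0,1],
  [1,0,12,0,0,0,1],
  [0,0,16,-63.8,-31.7,-79.6,1],
  [0,0,20,-63.8,-31.7,-79.6,1],
  [0,0,22,-63.8,-31.7,-79.6,1],
  [0,0,22,-63.8,-31.7,-79.6,1],
  [0,0,22,-63.8,-31.7,-79.6,1],
  [0,0,22,-63.8,-31.7,-79.6,1],
  [-2,-2,22,-63.8,-31.7,-79.6,1],
  [-4,-4,22,-63.8,-31.7,-79.6,1],
  [-7,-6,22,-63.8,-31.7,-79.6,1],
  [-10,-9.5,22,-63.8,-31.7,-79.6,1],
  [-11.4,-9.5,22,-63.8,-31.7,-79.6,1],
  [-11.4,-9.5,22,-63.8,-31.7,-79.6,1],
  [-11.4,-9.5,22,-63.8,-31.7,-79.6,1],
  [-11.4,-9.5,22,-63.8,-31.7,-79.6,1],
  [-11.4,-9.5,22,-63.8,-31.7,-79.6,1],
  [-11.4,-9.5,22,-63.8,-31.7,-79.6,1],
  [-11.4,-9.5,22,-63.8,-31.7,-79.6,1],
])

```text
t: 11.95
ee_pos: [537.9, -164.5, 337.5]
orientation: [-2.546, -1.833, -0.005]
ft_force: [0.9, -0.4, 0.0]
width: 87.6
grasp_force: 0.0
```

```bash
python3 - <<'E'
from h import *
w=grab('wrist','w7');o=w['obs'];Q=R.from_rotvec(o['orientation']).as_matrix();print(Q.round(3),o['ee_pos'].round(1))
h=cv2.cvtColor(w['image'],cv2.COLOR_RGB2HSV)
m=cv2.inRange(h,(0,180,90),(6,255,255))|cv2.inRange(h,(174,180,90),(180,255,255))
n,l,st,c=cv2.connectedComponentsWithStats(m)
for i in range(1,n):
    if st[i,4]>100: print(st[i],c[i].round(1))
i=1+np.argmax(st[1:,4]);b=cv2.boxPoints(cv2.minAreaRect(cv2.findNonZero((l==i).astype(np.uint8))))
q=np.array([onz(w,*p,178)[:2] for p in b]);print(b.round(),q.round(1),q.mean(0).round(1))
v=q[1]-q[0];u=q[2]-q[1];print([(np.linalg.norm(k).round(),np.degrees(np.arctan2(k[1],k[0])).round(1)) for k in(v,u)])
E
```

```text
[[ 0.317  0.948  0.   ]
 [ 0.948 -0.317  0.005]
 [ 0.005 -0.001 -1.   ]] [ 537.9 -164.5  337.5]
[ 314  184   25   83 1970] [326.3 224.8]
[[314. 184.]
 [338. 184.]
 [338. 266.]
 [314. 266.]] [[ 543.9 -127.2]
 [ 563.7 -133.7]
 [ 540.7 -205.2]
 [ 519.9 -198.2]] [ 542.1 -166.1]
[(np.float64(21.0), np.float64(-18.4)), (np.float64(75.0), np.float64(-107.8))]
```

View pics/w7.png

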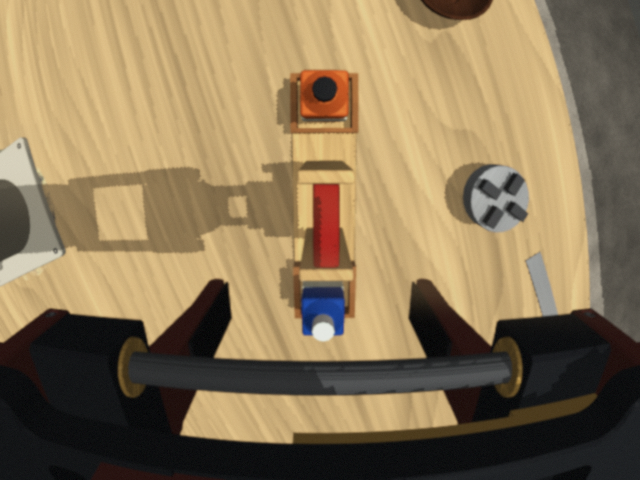

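Both bottles are standing and the handle is at (542,-166), aligned with the tool. I'll go down onto the bar and close.

Call:
servo_tool([
  [0.4,-0.15,-4,0,0,0,1],
  [0.4,-0.15,-8,0,0,0,1],
  [0.4,-0.15,-12,0,0,0,1],
  [0.4,-0.15,-15,0,0,0,1],
  [0.4,-0.15,-17.5,0,0,0,1],
  [0.4,-0.15,-19,0,0,0,1],
  [0.4,-0.15,-19.4,0,0,0,1],
  [0.4,-0.15,-19.4,0,0,0,1],
  [0.4,-0.15,-19.4,0,0,0,1],
])

```text
t: 12.75
ee_pos: [543.6, -167.7, 143.8]
orientation: [-2.552, -1.829, -0.005]
ft_force: [0.2, 0.4, 0.5]
width: 87.9
grasp_force: 0.0
```

Call:
servo_tool([
  [0,0,0,0,0,0,-1],
  [0,0,0,0,0,0,-1],
  [0,0,0,0,0,0,-1],
  [0,0,0,0,0,0,-1],
  [0,0,0,0,0,0,-1],
  [0,0,0,0,0,0,-1],
  [0,0,0,0,0,0,-1],
  [0,0,0,0,0,0,-1],
  [0,0,0,0,0,0,-1],
  [0,0,0,0,0,0,-1],
  [0,0,0,0,0,0,-1],
  [0,0,0,0,0,0,-1],
])

```text
t: 13.75
ee_pos: [542.9, -167.1, 143.6]
orientation: [-2.552, -1.829, -0.005]
ft_force: [-0.2, 0.8, -0.3]
width: 24.1
grasp_force: 30.0
```

Gripped at 24 mm and 30 N. I'll lift smoothly by 10 cm and hold.

Call:
servo_tool([
  [0,0,0.2,0,0,0,-1],
  [0,0,0.6,0,0,0,-1],
  [0,0,1.2,0,0,0,-1],
  [0,0,2,0,0,0,-1],
  [0,0,2.9,0,0,0,-1],
  [0,0,3.8,0,0,0,-1],
  [0,0,4.7,0,0,0,-1],
  [0,0,5.6,0,0,0,-1],
  [0,0,6.5,0,0,0,-1],
  [0,0,7.4,0,0,0,-1],
  [0,0,8.2,0,0,0,-1],
  [0,0,8.9,0,0,0,-1],
  [0,0,9.5,0,0,0,-1],
  [0,0,9.8,0,0,0,-1],
  [0,0,10,0,0,0,-1],
  [0,0,10,0,0,0,-1],
  [0,0,10,0,0,0,-1],
  [0,0,10,0,0,0,-1],
  [0,0,10,0,0,0,-1],
])

```text
t: 15.33
ee_pos: [542.8, -167.1, 243.2]
orientation: [-2.552, -1.829, -0.004]
ft_force: [-0.6, -0.2, -7.5]
width: 23.8
grasp_force: 30.0
```

Call:
servo_tool([
  [0,0,0,0,0,0,-1],
  [0,0,0,0,0,0,-1],
  [0,0,0,0,0,0,-1],
  [0,0,0,0,0,0,-1],
  [0,0,0,0,0,0,-1],
  [0,0,0,0,0,0,-1],
])

```text
t: 15.83
ee_pos: [543.1, -167.2, 243.7]
orientation: [-2.552, -1.829, -0.005]
ft_force: [-0.8, -0.1, -7.3]
width: 23.8
grasp_force: 30.0
```

```bash
python3 - <<'E'
from h import *
o=ctrl.get_obs();print({k:np.round(o[k],2) for k in('t','ft_force','moment','width','ee_pos','qvel')})
w=grab('wrist','w8')
# levelness without viewing: orange and blue bottle centroids in wrist pictures before/after lift, via red bar tilt
h=cv2.cvtColor(w['image'],cv2.COLOR_RGB2HSV)
for nm,lo,hi in(('red',(0,180,90),(4,255,255)),('orange',(5,150,100),(18,255,255)),('blue',(105,150,60),(125,255,255)),('capwhite',(0,0,200),(180,30,255))):
    n,l,st,c=cv2.connectedComponentsWithStats(cv2.inRange(h,lo,hi))
    print(nm,[(st[i].tolist(),c[i].round()) for i in range(1,n) if st[i,4]>150])
a=grab('side','d8');B=cv2.resize(a['image'][60:240,270:450],(580,580),interpolation=3);cv2.imwrite('pics/c8.png',B[:,:,::-1])
E
```

```text
{'t': np.float64(15.83), 'ft_force': array([-0.81, -0.1 , -7.31]), 'moment': array([-0.04,  0.02,  0.04]), 'width': np.float64(23.83), 'ee_pos': array([ 543.1 , -167.18,  243.69]), 'qvel': array([ 0.,  0.,  0., -0., -0.,  0.])}
red [([289, 244, 62, 117, 6337], array([319., 303.])), ([294, 396, 52, 13, 604], array([320., 401.]))]
orange [([261, 2, 116, 124, 8574], array([319.,  64.])), ([288, 242, 64, 44, 602], array([327., 266.]))]
blue []
capwhite [([0, 271, 23, 15, 182], array([  8., 277.]))]
```

No picture views are left, so I'll check level and presence by number. The centroids of both bottles and the bar in the side view, before and after the lift, should match when cast at heights 100 mm apart.

```bash
python3 - <<'E'
from h import *
for nm,lo,hi,box,z in(('orange',(3,150,80),(18,255,255),(290,130,400,260),115),('blue',(105,150,60),(125,255,255),(360,60,440,170),115)):
    for f,dz in(('d6',0),('d8',100)):
        d=load(f);m=cv2.inRange(cv2.cvtColor(d['image'],cv2.COLOR_RGB2HSV),lo,hi)
        x0,y0,x1,y1=box; 
        if dz:y0-=70;x0-=25;x1+=25;y1-=20
        k=np.zeros_like(m);k[max(y0,0):y1,x0:x1]=m[max(y0,0):y1,x0:x1]
        n,l,st,c=cv2.connectedComponentsWithStats(k);i=1+np.argmax(st[1:,4])
        print(nm,f,st[i],c[i].round(1),onz(d,*c[i],z+dz).round(1))
E
```

```text
orange d6 [325 199  39  26 394] [344.8 211.8] [562.   48.7 115. ]
orange d8 [334 150  26  25 448] [346.5 162. ] [578.6 -28.3 215. ]
blue d6 [386 131  14  18 172] [391.8 139.4] [ 490.6 -260.1  115. ]
blue d8 [389 105  15  17 151] [394.9 113.5] [ 491.2 -250.3  215. ]
```

```bash
python3 - <<'E'
from h import *
for f,dz in(('d6',0),('d8',100)):
    d=load(f);h=cv2.cvtColor(d['image'],cv2.COLOR_RGB2HSV)
    m=cv2.inRange(h,(3,190,130),(18,255,255)); m[:,:320]=0;m[:,375:]=0;m[:130]=0;m[205:]=0
    n,l,st,c=cv2.connectedComponentsWithStats(m);i=1+np.argmax(st[1:,4]);print(f,st[i],c[i].round(1),onz(d,*c[i],115+dz).round(1))
    # white blue-bottle cap & black cap
    for nm,lo,hi,(x0,y0,x1,y1),z in(('white cap',(0,0,150),(180,60,255),(375,80,410,140),145),('black cap',(0,0,0),(180,255,45),(330,110 if dz else 160,362,160 if dz else 190),140)):
        k=np.zeros_like(m);k[y0:y1,x0:x1]=cv2.inRange(h,lo,hi)[y0:y1,x0:x1]
        n,l,st,c=cv2.connectedComponentsWithStats(k)
        for i in range(1,n):
            if st[i,4]>15:print(' ',nm,st[i],c[i].round(1),onz(d,*c[i],z+dz).round(1))
E
```

```text
d6 [334 181  24  21 313] [344.4 189.8] [580.2 -27.6 115. ]
  white cap [387 124   5   8  22] [389.1 127.2] [ 504.2 -275.3  145. ]
  black cap [342 174   8   9  63] [345.5 178.1] [582.3 -46.3 140. ]
d8 [334 151  26  24 355] [344.8 161.8] [582.9 -28.1 215. ]
  black cap [343 145   8  10  72] [346.6 149.4] [583.4 -46.7 240. ]
```

The orange bottle's cap and shoulder match to within about 3 mm after a pure 100 mm rise, so the caddy is level. The wrist weight of 7.3 N and near-zero moment fit both bottles being aboard. Handing in.

```bash
python3 -c "
from workcell import ctrl
print(ctrl.close_job())"
```

```text
the job is handed in; nothing more can be done
None
```

The job is handed in: the orange bottle was set down upright in the empty bay and released, and the arm now holds the caddy level by its red handle, about 10 cm above the bench, with both bottles in their bays. The final check was by measurement rather than a viewed picture; the blue bottle was partly hidden then, but the weight and balance on the wrist fit both bottles being aboard.

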